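# Lamps off along the switch bar

### The job

Switch off all four lamps on the long switch bar on the coffee table: sweep a fingertip lightly along its row in one drag, without lifting off on the way, so that its four paddle switches fold over one after another from the first to the last. Do not touch the short two-switch bar.

Things in the scene. Friction and masses are not known exactly. Their poses are not given: they have to be found in the camera images.
- long_bar: Long switch bar: white box 230 mm long, 56 wide, 30 high, fixed to the table, a row of four steel paddle switches on top. Origin: centre of its underside. x runs along the row from the first switch to the fourth, the way the paddles fold to go off; z up. Paddle hinges at x = -72, -24, 24, 72 mm, y = 0, z = 26. A black slot runs from each hinge towards +x, where the paddle folds.
- long_bar_sw1 (a joint): Hinge angle of the first switch of the long bar (x = -72 mm): 0 rad = on, 1.745 = off. All four are alike: a paddle 36 mm long from its hinge, 16 wide (along the bar's y), 6 thick. On, it stands, leaning 20 degrees back to the bar's -x, its top 60 mm above the table; off, it lies folded to +x, 80 degrees from upright, its highest point 38 mm above the table.
- long_bar_sw2 (a joint): Hinge angle of the second switch of the long bar (x = -24 mm): 0 rad = on, 1.745 = off. It turns easily (under 1 N at the tip) and stays at either end by its own weight: pushed past about 0.6 rad it falls over to off by itself.
- long_bar_sw3 (a joint): Hinge angle of the third switch of the long bar (x = 24 mm): 0 rad = on, 1.745 = off. A shut gripper's tips moving straight along the row towards +x, their lowest point 40 to 52 mm above the table, push each paddle over and then pass above it.
- long_bar_sw4 (a joint): Hinge angle of the fourth switch of the long bar (x = 72 mm): 0 rad = on, 1.745 = off. Off, its tip reaches 36 mm beyond its hinge, to x = 108 mm.
- short_bar: Short switch bar, to be left alone: the same make, fixed, 134 mm long, 56 wide, 30 high, with only two such paddle switches (also on, tops 60 mm above the table; paddles stay within its length). Origin: centre of its underside, on the table; x along its row.
There are look-alikes about, which are no part of the job. Leave any green look-alike of the long_bar alone.

How it is judged (in metres and radians):
On the way, in this order (a step that is already met when the one before it is completed fails the run):
1. the first switch of the long bar is folded over to off (value of joint long_bar_sw1 above 1.4 rad).
2. the second switch of the long bar is folded over to off, after the first (value of joint long_bar_sw2 above 1.4 rad).
3. the third switch of the long bar is folded over to off, after the second (value of joint long_bar_sw3 above 1.4 rad).
4. the fourth switch of the long bar is folded over to off, after the third (value of joint long_bar_sw4 above 1.4 rad).
At the end, for the whole second after the job is handed in: All four switches of the long bar are off (each hinge past 1.4 rad of its 1.745 rad) and the short bar has not been touched (value of joint each of long_bar_sw1, long_bar_sw2, long_bar_sw3, long_bar_sw4 above 1.4 rad).
It fails at once if the short bar is touched (over 0.5 N) (contact force between short_bar and anything else above 0.5 N).
It fails at once if the long bar is pressed hard (over 25 N), by the fingers or any part of the arm (contact force between long_bar and anything else above 25 N).
It fails at once if the finger is lifted away in mid-sweep (grasp point over 140 mm above the table with the first switch off and the fourth still on) (value of joint long_bar_sw1 above 1.4 rad and value of joint long_bar_sw4 below 0.87 rad and height (world z) of the grasp point above 0.14 m).
It also fails if it takes over 32 s, if anything falls off the work surface, if the arm or the gripper's body presses on something with over 40 N, if the wrist force passes 120 N, or if a joint passes its speed limit or range.

### The arm

A 6-joint arm with a two-finger parallel gripper is mounted at the origin on the work surface. World frame = base frame: x ahead of the robot, y to its left, z up, the work surface at z = 0. Lengths are in mm, angles in rad, forces in N, time in s.
With the tool pointing down it reaches from about 350 to 775 mm from the base axis. Payload 7.3 kg.
Tool frame: the origin (TCP) lies between the finger pads; the fingertips stand bot.tip_extent ahead of it and the grasp point (between the pads) lies 6 mm ahead of it (bot.tip_extent is the distance from the TCP to the fingertips, in mm); x points along the fingers, y is the direction in which the jaws open and shut, and the axes are right-handed (so a half turn about x gives the same grasp; the last joint's range is limited). The gripper opens to 92 mm and grips with 3 to 60 N. Pads are 19 mm wide; open, the fingers measure 130 mm over their backs; the gripper's body (75 mm by 190 mm) begins 47 mm behind the grasp point.
Start: joints at [1.114, 0.342, 1.524, -0, 1.275, -0.146], TCP at [160.54, 499.869, 251.741] pointing down, gripper open.
Joint ranges: [-2.53, 2.53], [-0.77, 2.02], [0.04, 2.7], [-1, 4.14], [0.28, 2.66], [-3.11, 3.11]. Speed limits (rad/s): [2.57, 2.57, 3.14, 3.14, 3.14, 3.14].

### API

Orientations are given as [roll, pitch, yaw] about the fixed x, y, z axes, in that order (R = Rz(yaw) Ry(pitch) Rx(roll)).
In Python, from plant import bot, capture, workorder gives the robot as it stands. The module is installed in compiled form; this text tells all that it offers.
- The arm moves only by the shell command python3 -m crank 'ROWS'. ROWS is JSON, a list of rows, each an object with "linear": the shift along the tool's x, y, z in cm, a list of three; "delta_rot": the turn, a rotation vector about the tool's x, y, z in degrees, a list of three; "fingers": the opening, from 0 (shut) to 1 (fully open). In form: [{"linear": [x, y, z], "delta_rot": [wx, wy, wz], "fingers": fingers}, ...]. A call has exactly 5 rows; each row shifts and turns the commanded pose from where the row before left it, along the tool's axes as they then stand; what a row does not reach is not made up. A row lasts 1/10 s, in which the tool goes at most 50 mm and 8.59 degrees, less where a joint would pass 70% of its speed; a pose out of reach is approached as far as the arm can. A call with a gripper value outside its range is refused whole. The fingers move at their own pace and stop on an object; the grip force is fixed at half the most. Time passes only in rows, so rows that do not move let the fingers close, or fill a call up. It gives the time, the measured TCP pose, the force and the opening at its end, in the units of the state.
- bot.get_obs(): the state, without advancing time (a new reading comes with each control period).
- capture(name): name is "side" or "top" or "wrist"; returns a dict with "image" (400x640x3 uint8, blue, green, red), "mtx" (3x3 intrinsics, pixels), "dist_coeffs" ([k1, k2, p1, p2, k3] as OpenCV has them; the pictures are not rectified), "pose" (4x4, takes a point from camera to world coordinates). Camera axes: x right, y down, z forward; pixel columns grow to the right and rows downward; lengths in mm; the calibration is good to about 2 mm. A picture is of the moment at which its call begins. There is no depth.
- workorder.close_job(): hands the job in, once; it reports no verdict.
The state is a dict: "time": time; "joint_positions": joint angles; "dq": joint speeds; "tau": joint torques, N m; "tool_pos": TCP position; "tcp_rot": TCP orientation; "contact_force": force on the tool from outside, world axes, zero at the start; "moment": the same for the moment, N m; "grip_width": finger opening in mm.
Only numpy, scipy, OpenCV 4.12 (cv2) and the standard library are available. Lean on these libraries where they do the work, as an engineer would, in place of code of your own. Each camera call takes 0.05 s, during which the arm holds its last target. There are 200 camera calls.

## Working session

There is one attempt and no reset: what is moved stays moved. The work goes in short steps, Python scripts to look and compute and a shell command to move; the robot and the scene stay as the last step left them, time stands still between calls to the robot, and variables do not carry over. Pictures are saved under pics/ and viewed, on a budget of 10 in all, crops included, one or two more only if the job needs it, and the job is handed in when it is done.

```bash
mkdir -p pics; python3 - <<'E'
from plant import bot,capture
import cv2,numpy as np
o=bot.get_obs();print({k:np.round(v,3).tolist() for k,v in o.items()},bot.tip_extent)
for n in("top","side"):
    c=capture(n);cv2.imwrite(f"pics/{n}0.png",c["image"]);print(n,c["mtx"].tolist(),c["dist_coeffs"],np.round(c["pose"],3).tolist())
E
```

```text
{'time': 0.0, 'joint_positions': [1.114, 0.343, 1.525, 0.0, 1.275, -0.146], 'dq': [-0.0, -0.001, -0.001, 0.0, 0.0, -0.0], 'tau': [-0.0, -43.125, -24.422, 0.072, 0.056, -0.0], 'tool_pos': [160.365, 499.536, 251.05], 'tcp_rot': [-1.737, 1.569, -2.047], 'contact_force': [0.708, -0.324, 0.192], 'moment': [0.035, -0.017, 0.01], 'grip_width': 91.793} 25.0
top [[452.4709900076324, 0.0, 323.2943757315404], [0.0, 452.4709900076324, 211.04305079071793], [0.0, 0.0, 1.0]] [-0.08402457  0.          0.          0.          0.        ] [[0.004, -0.989, 0.145, 285.885], [-1.0, -0.003, 0.01, -143.711], [-0.009, -0.145, -0.989, 1225.17], [0.0, 0.0, 0.0, 1.0]]
side [[361.0192511779218, 0.0, 316.6641230284731], [0.0, 361.0192511779218, 196.34254127849002], [0.0, 0.0, 1.0]] [0.02276495 0.         0.         0.         0.        ] [[-0.971, -0.13, 0.201, 277.357], [-0.239, 0.484, -0.842, 613.97], [0.012, -0.865, -0.501, 485.679], [0.0, 0.0, 0.0, 1.0]]
```

View pics/top0.png

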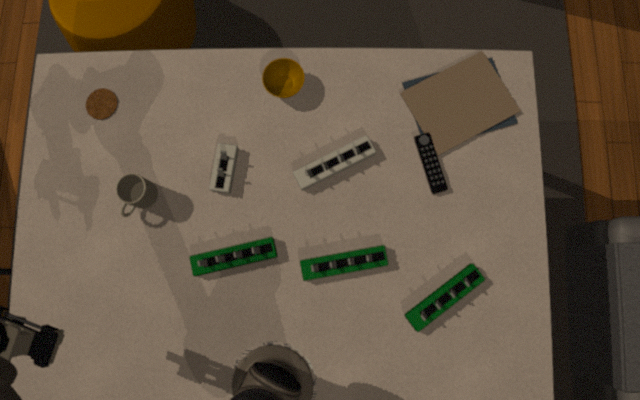

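View pics/side0.png

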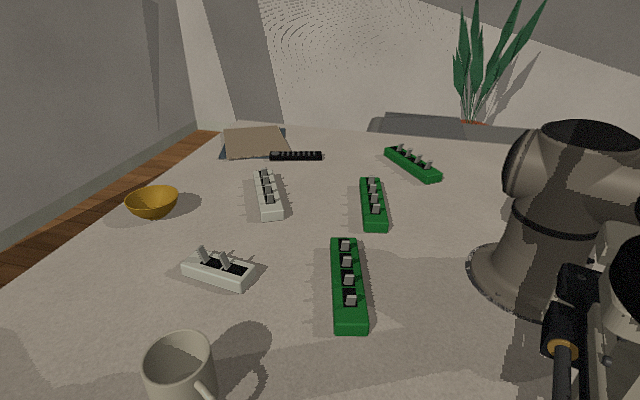

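The top view shows two white bars, a long one at about (335,163) and a short one at about (224,168). The three green bars at (233,257), (344,263) and (446,297) are look-alikes. The white one with the longer row fits long_bar, so I'll confirm that and its fold direction in one enlarged crop.

```bash
cat > h.py <<'E'
import cv2,numpy as np
def ray(c,uv,z):
    n=cv2.undistortPoints(np.array(uv,float).reshape(-1,1,2),c["mtx"],c["dist_coeffs"]).reshape(-1,2)
    P=c["pose"];d=np.c_[n,np.ones(len(n))]@P[:3,:3].T;o=P[:3,3]
    return o+d*((z-o[2])/d[:,2])[:,None]
def proj(c,X):
    T=np.linalg.inv(c["pose"]);r=cv2.Rodrigues(T[:3,:3])[0]
    return cv2.projectPoints(np.array(X,float).reshape(-1,1,3),r,T[:3,3],c["mtx"],c["dist_coeffs"])[0].reshape(-1,2)
E
python3 - <<'E'
from h import *
from plant import capture
c=capture("top");s=capture("side")
a=cv2.resize(c["image"][125:205,275:395],None,fx=6,fy=6,interpolation=cv2.INTER_CUBIC)[:, :720]
b=cv2.resize(s["image"][160:230,240:300],None,fx=5,fy=5,interpolation=cv2.INTER_CUBIC)
a=cv2.resize(c["image"][130:200,285:385],None,fx=5,fy=5,interpolation=cv2.INTER_CUBIC)
cv2.imwrite("pics/crop1.png",cv2.convertScaleAbs(np.hstack([a,b]),alpha=1.3))
m=(c["image"].min(2)>0)
hsv=cv2.cvtColor(c["image"],cv2.COLOR_BGR2HSV)
print(c["image"][170,305],c["image"][200,330],c["image"][150,372])
print(ray(c,[(298,178),(375,146),(224,146),(224,192)],30).round())
E
```

```text
[ 80  98 105] [ 97 116 131] [106 125 137]
[[ 551.  -63.   30.]
 [ 641. -272.   30.]
 [ 641.  142.   30.]
 [ 512.  137.   30.]]
```

View pics/crop1.png

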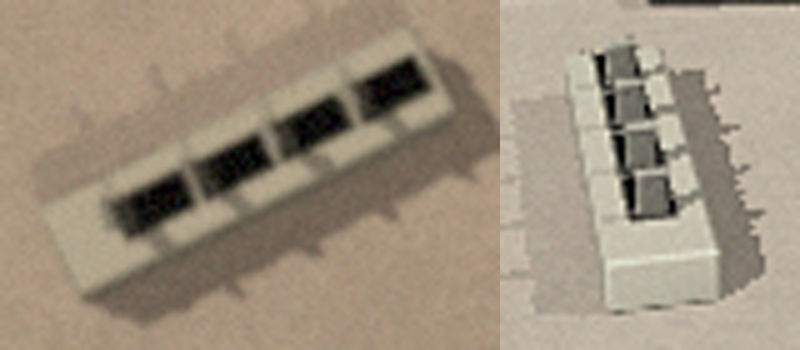

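The crop shows four black slots. The bare 43 mm end is at the lower left (crop 60,250) and the row reaches the upper-right end (430,70), so the bar's +x points up-right in the top view. The side view agrees, with the bare end nearest that camera. Next I'll fit the pose from the corners in both views.

```bash
python3 - <<'E'
from h import *
from plant import capture,bot
from scipy.optimize import least_squares
from scipy.spatial.transform import Rotation as R
c=capture("top");s=capture("side")
def f(p,o):return (np.array(p)+.5)/5-.5+o
t=f([(42,207),(85,297),(410,32),(455,108)],[285,130]); Mt=[(-115,28,30),(-115,-28,30),(115,28,30),(115,-28,30)]
q=f([(106,262),(218,255),(67,55),(158,45),(108,311),(218,300)],[240,160]);Mq=Mt and [(-115,28,30),(-115,-28,30),(115,28,30),(115,-28,30),(-115,28,0),(-115,-28,0)]
def W(p,M):return R.from_euler('z',p[2]).apply(M)+[p[0],p[1],0]
rt=lambda p:proj(c,W(p,Mt))-t
rq=lambda p:proj(s,W(p,Mq))-q
for nm,fn in(("top",lambda p:rt(p).ravel()),("both",lambda p:np.r_[rt(p).ravel(),rq(p).ravel()])):
    r=least_squares(fn,[596,-168,-1.16],loss="soft_l1",x_scale=[10,10,.1]);print(nm,r.x,np.degrees(r.x[2]),rt(r.x).round(1).tolist(),rq(r.x).round(1).tolist())
p=r.x;np.save("bar.npy",p)
im=c["image"].copy();im=cv2.resize(im[125:205,210:400],None,fx=4,fy=4,interpolation=cv2.INTER_CUBIC)
def dr(X,col):
    for u in (proj(c,W(p,X))-[210,125]+.5)*4-.5: cv2.circle(im,tuple(int(v) for v in u.round()),3,col,-1)
dr(Mt,(0,0,255))
dr([(h+dx,y,30) for h in(-72,-24,24,72) for dx in (0,36) for y in(-8,8)],(0,255,0))
cv2.imwrite("pics/ov.png",im)
o=bot.get_obs();print("Rtool",R.from_euler('xyz',o["tcp_rot"]).as_matrix().round(3).tolist())
for x in(-140,-72,72,100):print(x,W(p,[(x,0,0)]).round(1),np.hypot(*W(p,[(x,0,0)])[0,:2]).round())
E
```

```text
top [ 597.52311843 -161.48740555   -1.09434215] -62.701186342172015 [[-1.0, 0.3], [-0.4, 0.3], [0.4, -2.1], [1.0, 0.3]] [[-0.5, -0.0], [0.9, -1.4], [-0.8, -0.8], [0.5, -0.6], [-0.0, 0.8], [1.4, 0.2]]
both [ 597.64203607 -161.10826645   -1.0979979 ] -62.91064556052514 [[-1.2, 0.1], [-0.6, 0.1], [0.4, -2.0], [0.9, 0.4]] [[-0.7, 0.0], [0.7, -1.3], [-0.8, -0.8], [0.6, -0.5], [-0.3, 0.9], [1.1, 0.3]]
Rtool [[-0.0, 0.306, 0.952], [-0.0, 0.952, -0.306], [-1.0, -0.0, -0.0]]
-140 [[533.9 -36.5   0. ]] 535.0
-72 [[564.9 -97.    0. ]] 573.0
72 [[ 630.4 -225.2    0. ]] 669.0
100 [[ 643.2 -250.1    0. ]] 690.0
```

View pics/ov.png

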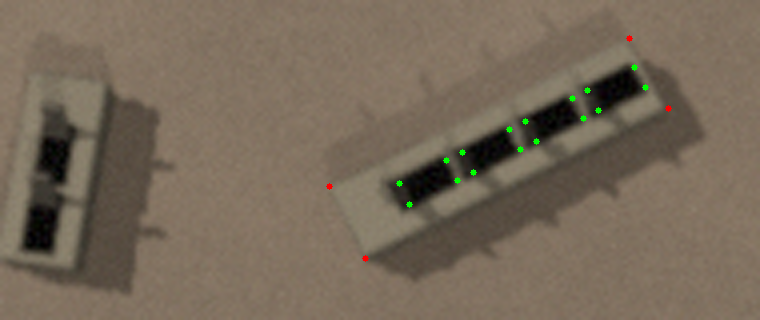

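The overlay fits to within a few mm: long bar at (598,-161), yaw -62.9°, +x towards world (+x,-y). I'll keep the jaws across the row (38 mm wide tips), shut them, and travel high to bar x ≈ -150.

```bash
python3 -m crank '[{"linear":[0,-2.6,3.4],"delta_rot":[0,0,0],"fingers":0},{"linear":[0,-2.6,3.4],"delta_rot":[0,0,0],"fingers":0},{"linear":[0,-2.6,3.4],"delta_rot":[0,0,0],"fingers":0},{"linear":[0,-2.6,3.4],"delta_rot":[0,0,0],"fingers":0},{"linear":[0,-2.6,3.4],"delta_rot":[0,0,0],"fingers":0}]'
python3 -m crank '[{"linear":[0,-2.6,3.4],"delta_rot":[0,0,0],"fingers":0},{"linear":[0,-2.6,3.4],"delta_rot":[0,0,0],"fingers":0},{"linear":[0,-2.6,3.4],"delta_rot":[0,0,0],"fingers":0},{"linear":[0,-2.6,3.4],"delta_rot":[0,0,0],"fingers":0},{"linear":[0,-2.6,3.4],"delta_rot":[0,0,0],"fingers":0}]'
python3 -m crank '[{"linear":[0,-2.6,3.4],"delta_rot":[0,0,0],"fingers":0},{"linear":[0,-2.6,3.4],"delta_rot":[0,0,0],"fingers":0},{"linear":[0,-2.6,3.4],"delta_rot":[0,0,0],"fingers":0},{"linear":[0,-2.6,3.4],"delta_rot":[0,0,0],"fingers":0},{"linear":[0,-2.6,3.4],"delta_rot":[0,0,0],"fingers":0}]'
python3 -m crank '[{"linear":[0,0,0],"delta_rot":[7.5,0,0],"fingers":0},{"linear":[0,0,0],"delta_rot":[7.5,0,0],"fingers":0},{"linear":[0,0,0],"delta_rot":[7.5,0,0],"fingers":0},{"linear":[0,0,0],"delta_rot":[7.5,0,0],"fingers":0},{"linear":[0,0,0],"delta_rot":[7.5,0,0],"fingers":0}]'
python3 -m crank '[{"linear":[0,0,0],"delta_rot":[7.5,0,0],"fingers":0},{"linear":[0,0,0],"delta_rot":[0,0,0],"fingers":0},{"linear":[0,0,0],"delta_rot":[0,0,0],"fingers":0},{"linear":[0,0,0],"delta_rot":[0,0,0],"fingers":0},{"linear":[0,0,0],"delta_rot":[0,0,0],"fingers":0}]'
cat > st.py <<'E'
from h import *
from plant import bot
from scipy.spatial.transform import Rotation as R
o=bot.get_obs();p=np.load("bar.npy");M=R.from_euler('xyz',o["tcp_rot"]).as_matrix()
B=R.from_euler('z',p[2]).as_matrix()
print("t",o["time"],"bar-frame TCP",(B.T@(np.array(o["tool_pos"])-[p[0],p[1],0])).round(1),"tip z",round(o["tool_pos"][2]-25,1),"grip",o["grip_width"],"F",np.round(o["contact_force"],1))
print("tool axes in bar frame\n",(B.T@M).round(3))
E
python3 st.py
```

```text
time: 0.8
tool_pos: [283.2, 322.7, 251.8]
tcp_rot: [0.905, 1.57, 0.595]
contact_force: [0.8, -0.2, 0.5]
grip_width: 56.6
time: 1.3
tool_pos: [405.5, 146.7, 251.9]
tcp_rot: [0.694, 1.57, 0.383]
contact_force: [1.2, 0.3, 0.2]
grip_width: 16.5
time: 1.8
tool_pos: [527.6, -29.1, 251.7]
tcp_rot: [1.194, 1.571, 0.883]
contact_force: [0.6, 0.2, 0.5]
grip_width: 0.5
time: 2.3
tool_pos: [526.8, -27.5, 251.6]
tcp_rot: [-2.798, 1.571, 2.514]
contact_force: [-0.2, -0.0, 0.1]
grip_width: 0.1
time: 2.8
tool_pos: [526.8, -27.4, 251.7]
tcp_rot: [2.932, 1.571, 1.838]
contact_force: [0.8, 0.1, -0.3]
grip_width: 0.7
t 2.8 bar-frame TCP [-151.3   -2.2  251.7] tip z 226.7 grip 0.6533118475674045 F [ 0.8  0.1 -0.3]
tool axes in bar frame
 [[-0.    -0.003  1.   ]
 [ 0.     1.     0.003]
 [-1.     0.    -0.   ]]
```

```bash
python3 -m crank '[{"linear":[3,0.2,0],"delta_rot":[0,0,0],"fingers":0},{"linear":[3,0,0],"delta_rot":[0,0,0],"fingers":0},{"linear":[3,0,0],"delta_rot":[0,0,0],"fingers":0},{"linear":[3,0,0],"delta_rot":[0,0,0],"fingers":0},{"linear":[3,0,0],"delta_rot":[0,0,0],"fingers":0}]'
python3 -m crank '[{"linear":[1.5,0,0],"delta_rot":[0,0,0],"fingers":0},{"linear":[1.5,0,0],"delta_rot":[0,0,0],"fingers":0},{"linear":[0,0,0],"delta_rot":[0,0,0],"fingers":0},{"linear":[0,0,0],"delta_rot":[0,0,0],"fingers":0},{"linear":[0,0,0],"delta_rot":[0,0,0],"fingers":0}]'
python3 st.py; python3 - <<'E'
from h import *
from plant import capture
w=capture("wrist")["image"];s=capture("side")["image"][130:250,200:340]
cv2.imwrite("pics/pre.png",np.hstack([cv2.resize(w,(440,275)),cv2.resize(s,(321,275),interpolation=cv2.INTER_CUBIC)]))
E
```

```text
time: 3.3
tool_pos: [528.7, -26.5, 100.7]
tcp_rot: [1.023, 1.57, -0.072]
contact_force: [0.0, -0.8, -0.8]
grip_width: 0.3
time: 3.8
tool_pos: [529.3, -26.6, 72.6]
tcp_rot: [0.957, 1.569, -0.139]
contact_force: [-0.3, -0.1, -1.1]
grip_width: 0.4
t 3.8 bar-frame TCP [-150.9    0.4   72.6] tip z 47.6 grip 0.4486867238449766 F [-0.3 -0.1 -1.1]
tool axes in bar frame
 [[ 0.001 -0.002  1.   ]
 [ 0.001  1.     0.002]
 [-1.     0.001  0.001]]
```

View pics/pre.png

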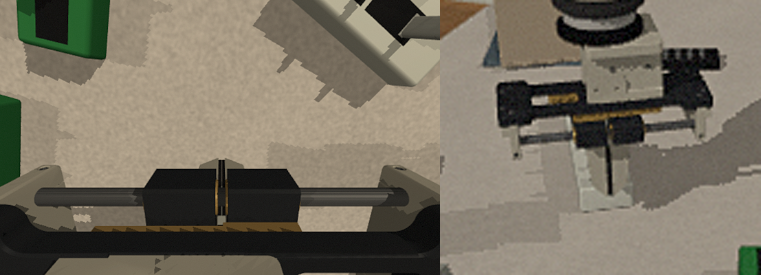

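The side crop shows the shut tips centred over the bare end of the long bar (about (607,190) in the composite). The wrist camera looks backwards and sees the short bar clear of the path. I'll sweep now with tips at about 46 mm.

```bash
python3 -m crank '[{"linear":[0.15,0,1],"delta_rot":[0,0,0],"fingers":0},{"linear":[0,0,1],"delta_rot":[0,0,0],"fingers":0},{"linear":[0,0,1],"delta_rot":[0,0,0],"fingers":0},{"linear":[0,0,1],"delta_rot":[0,0,0],"fingers":0},{"linear":[0,0,1],"delta_rot":[0,0,0],"fingers":0}]'
python3 -m crank '[{"linear":[0,0,1],"delta_rot":[0,0,0],"fingers":0},{"linear":[0,0,1],"delta_rot":[0,0,0],"fingers":0},{"linear":[0,0,1],"delta_rot":[0,0,0],"fingers":0},{"linear":[0,0,1],"delta_rot":[0,0,0],"fingers":0},{"linear":[0,0,1],"delta_rot":[0,0,0],"fingers":0}]'
python3 st.py; python3 - <<'E'
from h import *
from plant import capture
w=capture("wrist")["image"];s=capture("side")["image"][130:250,200:340]
cv2.imwrite("pics/mid.png",np.hstack([cv2.resize(w,(440,275)),cv2.resize(s,(321,275),interpolation=cv2.INTER_CUBIC)]))
E
```

```text
time: 4.4
tool_pos: [551.9, -72.0, 70.1]
tcp_rot: [1.903, 1.571, 0.806]
contact_force: [0.1, 0.0, -0.2]
grip_width: 0.6
time: 4.9
tool_pos: [574.7, -116.2, 70.2]
tcp_rot: [1.488, 1.571, 0.392]
contact_force: [0.0, 0.5, -0.7]
grip_width: 0.4
t 4.9 bar-frame TCP [-50.4   0.1  70.2] tip z 45.2 grip 0.4486525466334786 F [ 0.   0.5 -0.7]
tool axes in bar frame
 [[ 0.    -0.002  1.   ]
 [ 0.     1.     0.002]
 [-1.     0.     0.   ]]
```

View pics/mid.png

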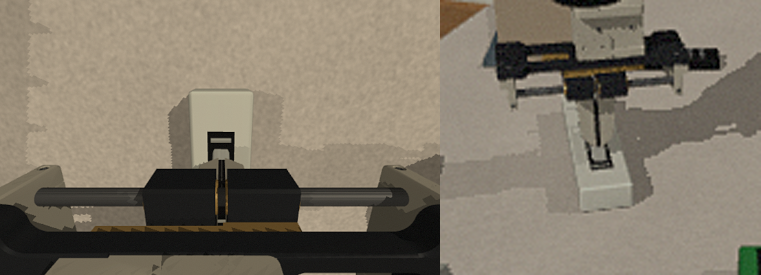

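The first paddle is folding over and lies ahead under the tips (wrist view (222,145)). The tips are centred on the slot and the forces are negligible, so I'll carry on with the same drag.

```bash
python3 -m crank '[{"linear":[0,0,1],"delta_rot":[0,0,0],"fingers":0},{"linear":[0,0,1],"delta_rot":[0,0,0],"fingers":0},{"linear":[0,0,1],"delta_rot":[0,0,0],"fingers":0},{"linear":[0,0,1],"delta_rot":[0,0,0],"fingers":0},{"linear":[0,0,1],"delta_rot":[0,0,0],"fingers":0}]'
python3 -m crank '[{"linear":[0,0,1],"delta_rot":[0,0,0],"fingers":0},{"linear":[0,0,1],"delta_rot":[0,0,0],"fingers":0},{"linear":[0,0,1],"delta_rot":[0,0,0],"fingers":0},{"linear":[0,0,1],"delta_rot":[0,0,0],"fingers":0},{"linear":[0,0,1],"delta_rot":[0,0,0],"fingers":0}]'
python3 -m crank '[{"linear":[0,0,1],"delta_rot":[0,0,0],"fingers":0},{"linear":[0,0,1],"delta_rot":[0,0,0],"fingers":0},{"linear":[0,0,1],"delta_rot":[0,0,0],"fingers":0},{"linear":[0,0,1],"delta_rot":[0,0,0],"fingers":0},{"linear":[0,0,1],"delta_rot":[0,0,0],"fingers":0}]'
python3 -m crank '[{"linear":[0,0,1],"delta_rot":[0,0,0],"fingers":0},{"linear":[0,0,1],"delta_rot":[0,0,0],"fingers":0},{"linear":[0,0,1],"delta_rot":[0,0,0],"fingers":0},{"linear":[0,0,0],"delta_rot":[0,0,0],"fingers":0},{"linear":[0,0,0],"delta_rot":[0,0,0],"fingers":0}]'
python3 st.py; python3 - <<'E'
from h import *
from plant import capture
w=capture("wrist")["image"];s=capture("side")["image"][130:250,200:340]
cv2.imwrite("pics/end.png",np.hstack([cv2.resize(w,(440,275)),cv2.resize(s,(321,275),interpolation=cv2.INTER_CUBIC)]))
E
```

```text
time: 5.5
tool_pos: [597.6, -160.8, 70.2]
tcp_rot: [1.09, 1.571, -0.006]
contact_force: [-0.2, -0.3, -0.2]
grip_width: 0.6
time: 6.0
tool_pos: [620.4, -205.1, 70.2]
tcp_rot: [2.842, 1.571, 1.746]
contact_force: [-0.0, -0.1, 0.2]
grip_width: 0.3
time: 6.5
tool_pos: [643.2, -249.6, 70.2]
tcp_rot: [1.726, 1.571, 0.63]
contact_force: [-0.4, 0.3, -0.1]
grip_width: 0.4
time: 7.0
tool_pos: [656.4, -275.6, 69.9]
tcp_rot: [-2.911, 1.57, 2.276]
contact_force: [0.2, 0.7, -0.2]
grip_width: 0.3
t 7.0 bar-frame TCP [128.7   0.2  69.9] tip z 44.9 grip 0.3282554768979423 F [ 0.2  0.7 -0.2]
tool axes in bar frame
 [[-0.001 -0.002  1.   ]
 [-0.     1.     0.002]
 [-1.    -0.    -0.001]]
```

View pics/end.png

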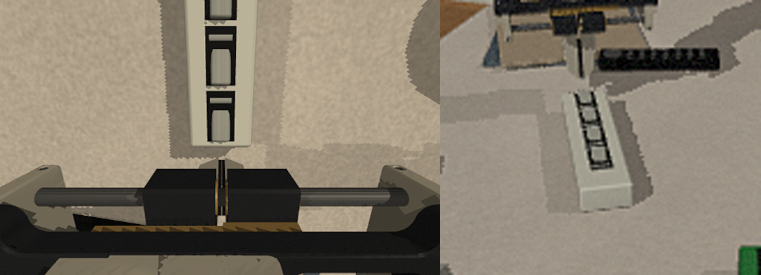

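All four paddles lie folded: the wrist view shows the last ones flat at (220,120) and (220,65), and in the side view none stand along (580–605, 95–165). The tips have cleared the bar and the force is about 0, so I'm handing in.

```bash
python3 -c "
from plant import workorder
print(workorder.close_job())"
```

```text
the job is handed in; nothing more can be done
None
```

All four switches on the long white bar are folded to off, and the job is handed in at about 7 s of the 32 s allowed. I swept the shut fingertips along the row in one drag from the first switch to the fourth, with the tips about 45 mm above the table and no lift-off.

- **Switches:** the final wrist and side pictures show every paddle lying flat. I had no hinge-angle readings, so this and the order they fell in rest on the pictures and the direction of the sweep.
- **Contact forces:** the wrist force readings, taken at the end of each move, stayed around 1 N or less during the sweep.
- **Other objects:** the fingers stayed well away from the short bar and the green look-alikes.
- **Bar position:** the fitted position agreed between the two cameras to about 2 pixels at worst. No check failed.

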